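# Restock the bead-jar lane first in, first out

## Robot

A 6-joint arm with a two-finger parallel gripper is mounted at the origin on the work surface. World frame = base frame: x ahead of the robot, y to its left, z up, the work surface at z = 0. Lengths are in m, angles in degrees, forces in N, time in s.
With the tool pointing down it reaches from about 0.4 to 0.825 m from the base axis. Payload 7 kg.
Tool frame: the origin (TCP) lies between the finger pads; the fingertips stand ctrl.nose_length ahead of it and the grasp point (between the pads) lies 2 mm behind it (ctrl.nose_length is the distance from the TCP to the fingertips, in m); z points along the fingers, y is the line along which they close (so a half turn about z gives the same grasp; the last joint's range is limited). The gripper opens to 88 mm and grips with 3 to 60 N. Pads are 19 mm wide; open, the fingers measure 130 mm over their backs; the gripper's body (78 mm by 193 mm) begins 47 mm behind the grasp point.
Start: joints at [16.507, 20.546, 0.682, 0, -70.136, -16.507], TCP at [0.675, -0, 0.244] pointing down, gripper open.
Joint ranges: [-176.03, 176.03], [-82.01, 121.73], [-58.28, 71.71], [-173.87, 95.51], [-174.79, -0.11], [-173.66, 173.66]. Speed limits (degrees/s): [136.94, 136.94, 172.46, 180, 180, 180].

## Interface

Orientations are given as [roll, pitch, yaw] about the fixed x, y, z axes, in that order (R = Rz(yaw) Ry(pitch) Rx(roll)).
In Python, from plant import ctrl gives the robot as it stands.
- The arm moves only by the tool apply_moves, never from a script. Its argument "commands" is a list of rows, each a list of 3 entries, a list of its own where there are three numbers: the shift along the world's x, y, z in cm, then the turn about the world's z in rad, then the closure, from 0 (fully open) to 1 (shut). In form: [[[x, y, z], turn, jaw], ...]. A call has 1 to 20 rows; each row is the pose to reach, as a shift and turn from the pose commanded when the call began; what a row does not reach only later rows make up. A row lasts 1/12 s, in which the tool goes at most 41.7 mm and 7.16 degrees, less where a joint would pass 70% of its speed; a pose out of reach is approached as far as the arm can. A call with a gripper value outside its range is refused whole. The fingers move at their own pace and stop on an object; the grip force is fixed at half the most. Time passes only in rows, so rows that repeat a pose let the fingers close. It gives the time, the measured TCP pose, the force, the opening and the grip force at its end, in the units of the state.
- ctrl.get_obs(): the state, without advancing time (a new reading comes with each control period).
- ctrl.snapshot(name): name is "scene" or "side" or "wrist"; returns a dict with "img" (400x640x3 uint8, red, green, blue), "fx", "fy", "cx", "cy" (pixels), "dist_coeffs" ([k1, k2, p1, p2, k3] as OpenCV has them; the pictures are not rectified), "T" (4x4, takes a point from camera to world coordinates). Camera axes: x right, y up, looking along -z (the intrinsics and any distortion apply to the point x, -y, -z); pixel columns grow to the right and rows downward; lengths in m; the calibration is good to about 2 mm. A picture is of the moment at which its call begins. There is no depth.
- ctrl.close_job(): hands the job in; it is judged then, once.
Trained networks look in a picture, given as the dict that the camera call returned (one of the last four; its "shot" number tells which), for a name from the list of things; names that differ only in an ending like _2 or _b are one class to them, and where a whole thing is asked for, a point or a joint stands for the part that bears it (a point fixed in the world has none). Each returns a list of dicts, best first, with "score" (0 to 1); they miss things now and then, are a little off and sometimes report something else, mostly with a low value. They report only what shows in the picture. A call takes as long as a camera call. They do not tell look-alikes from the thing itself.
- ctrl.search_frame(picture, target): "at" ([column, row] in pixels, amid what is visible of it).
- ctrl.spot_point(picture, target): "at" ([column, row] in pixels: a listed point, or the origin of a listed thing).
The state is a dict: "clock": time; "joint_pos": joint angles; "qvel": joint speeds; "tau": joint torques, N m; "tool_pos": TCP position; "orientation": TCP orientation; "force": force on the tool from outside, world axes, zero at the start; "moment": the same for the moment, N m; "opening": finger opening in m; "gripper_force": force on a finger pad.
Only numpy, scipy, OpenCV 4.12 (cv2) and the standard library are available. Lean on these libraries where they do the work, as an engineer would, in place of code of your own. Each camera call takes 0.05 s, during which the arm holds its last target. There are 200 camera calls.

## Task

Restock the bead-jar lane so that the oldest jars are used first: first bring the two old yellow-lidded jars forward, keeping their order, so the first stands right up against the lane's yellow front stop and the second close behind it, while all the new jars are still in their nest. Then press the red ejector lever beside each new white-lidded jar so that it rises from its pocket, and stand every new jar upright on the lane's floor behind the old ones. A jar may get knocked on the way, so check at the end that all stand where they should, and leave the other things on the table alone.

Things in the scene. Friction and masses are not known exactly. Their poses are not given: they have to be found in the camera images.
- lane: open plywood trough, the stock lane. Origin: centre of its underside, on the table; x along the lane towards its back, away from the yellow stop; y across. The FRONT is the end nearest the robot (-x), closed by a yellow stop 36 mm high. Inner trough 300 mm long (x from -150 to +150) and 60 mm wide (y from -30 to +30); floor 6 mm thick; side and back walls 8 mm thick, tops 26 mm above the table. Fixed. A jar touching the front stop has its centre at x = -125 mm
- nest: grey capping nest, a fixed block 260 mm long in y and 90 mm in x (x from 0 to +90 mm), 84 mm high, with three 55 mm square pockets in a row at x = +45 mm, y = +85, 0 and -85 mm, and three red-ended levers on its -x side (nearest the robot). Origin on the table below the middle of its -x face. A jar in a lowered pocket stands 20 mm above the table, its lid level with the block's top, so it cannot be gripped
- lever1 (a joint): ejector lever of the pocket at nest y = +85 mm: 0 = at rest, raised (0.4 rad above level), 0.8 rad = pressed right down (0.4 rad below level). Pivot at nest x = -5, z = 70 mm, axis along nest y. Pressing it raises the jar 60 mm per rad, so 48 mm at full stroke; it is held by friction (about 3 to 6 N on the pad moves it) and stays where it is left, holding the jar up
- lever1_pad (a point): centre of the top of the red pad of lever1, 42 by 42 mm, 83 mm from the pivot; moves with the lever, from about 102 mm above the table at rest to about 38 mm when fully pressed
- lever2 (a joint): ejector lever of the pocket at nest y = 0 mm: 0 = at rest, raised (0.4 rad above level), 0.8 rad = pressed right down (0.4 rad below level). Pivot at nest x = -5, z = 70 mm, axis along nest y. Pressing it raises the jar 60 mm per rad, so 48 mm at full stroke; it is held by friction (about 3 to 6 N on the pad moves it) and stays where it is left, holding the jar up
- lever2_pad (a point): centre of the top of the red pad of lever2, 42 by 42 mm, 83 mm from the pivot; moves with the lever, from about 102 mm above the table at rest to about 38 mm when fully pressed
- lever3 (a joint): ejector lever of the pocket at nest y = -85 mm: 0 = at rest, raised (0.4 rad above level), 0.8 rad = pressed right down (0.4 rad below level). Pivot at nest x = -5, z = 70 mm, axis along nest y. Pressing it raises the jar 60 mm per rad, so 48 mm at full stroke; it is held by friction (about 3 to 6 N on the pad moves it) and stays where it is left, holding the jar up
- lever3_pad (a point): centre of the top of the red pad of lever3, 42 by 42 mm, 83 mm from the pivot; moves with the lever, from about 102 mm above the table at rest to about 38 mm when fully pressed
- old1: upright round bead jar, 50 mm diameter, 64 mm tall, about 0.18 kg, straight sided, red beads, YELLOW lid: old stock, standing in the lane, the one nearer the front. Origin: centre of its underside; z up through the lid
- old2: upright round bead jar, 50 mm diameter, 64 mm tall, about 0.18 kg, straight sided, red beads, YELLOW lid: old stock, standing in the lane, the one farther back. Origin: centre of its underside; z up through the lid
- new1: upright round bead jar, 50 mm diameter, 64 mm tall, about 0.18 kg, straight sided, red beads, WHITE lid: new stock, at first sunk in the nest pocket at nest y = +85 mm (may be absent, then the pocket is empty). Origin: centre of its underside; z up through the lid
- new2: upright round bead jar, 50 mm diameter, 64 mm tall, about 0.18 kg, straight sided, red beads, WHITE lid: new stock, at first sunk in the nest pocket at nest y = 0 mm (may be absent, then the pocket is empty). Origin: centre of its underside; z up through the lid
- new3: upright round bead jar, 50 mm diameter, 64 mm tall, about 0.18 kg, straight sided, red beads, WHITE lid: new stock, at first sunk in the nest pocket at nest y = -85 mm (may be absent, then the pocket is empty). Origin: centre of its underside; z up through the lid
- spool_red: bystander, leave it alone: white-flanged spool with red thread, 44 mm diameter, 50 mm tall. Origin: centre of its underside
- spool_teal: bystander, leave it alone: white-flanged spool with green thread, 44 mm diameter, 50 mm tall. Origin: centre of its underside
- tape_roll: bystander, leave it alone: yellow rolled tape, ring of 70 mm diameter, 22 mm high. Origin: centre of its underside
- phone: bystander, leave it alone: black phone lying flat, 150 x 73 x 10 mm. Origin: centre of its underside
- pin_bowl: bystander, leave it alone: blue bowl, 90 mm across, 40 mm high. Origin: centre of its underside
- shears: bystander, leave it alone: shears lying flat, 200 mm long, 12 mm high. Origin: centre of its underside, at the blades' root
- thread_cone: bystander, leave it alone: blue cylinder of thread, 60 mm diameter, 60 mm tall. Origin: centre of its underside
Not all that is in view belongs to the job. Leave any pink or purple look-alike of the new2 alone.

How it is judged:
By the outcome, as a careful person would: the job done as asked, in the order asked, and still so for the second after the job is handed in, with the robot touching nothing.
Of new1, new2, new3 only 2 to 3 are there at a start; the rules pass over those that are not, and their reading is None.
At some moment in a run one of old1, old2 may be knocked a few centimetres aside while the robot is not near it.
It also fails if it takes over 210 s, if anything falls off the work surface, if the arm or the gripper's body presses on something with over 40 N, if the wrist force passes 120 N, or if a joint passes its speed limit or range.

## Working session

There is one attempt and no reset: what is moved stays moved. The work goes in short steps, Python scripts to look and compute and a tool call to move; the robot and the scene stay as the last step left them, time stands still between calls to the robot, and variables do not carry over. Pictures are saved under pics/ and viewed, at most 14 in all, crops included, and the job is handed in when it is done.

Besides the shell and the picture viewer there is one more tool, called after "Emit:" in YAML: its name, and indented under it one key for each argument. apply_moves: Moves the arm, as the interface text tells. Its arguments: {"type":"object","properties":{"commands":{"type":"array"}},"required":["commands"]}

```bash
mkdir -p pics; cat > h.py <<'E'
import numpy as np, cv2
from plant import ctrl
def snap(n,save=None):
    s=ctrl.snapshot(n)
    if save: cv2.imwrite('pics/'+save,cv2.cvtColor(s['img'],cv2.COLOR_RGB2BGR))
    return s
def K(s): return np.array([[s['fx'],0,s['cx']],[0,s['fy'],s['cy']],[0,0,1.]])
def w(s,px,z):
    "pixel -> world at height z"
    u=cv2.undistortPoints(np.array([[px]],float),K(s),np.array(s['dist_coeffs'],float))[0,0]
    T=np.array(s['T']); d=T[:3,:3]@np.array([u[0],-u[1],-1.]); o=T[:3,3]
    return o+d*(z-o[2])/d[2]
def pix(s,P):
    T=np.array(s['T']); c=(np.linalg.inv(T)@np.append(P,1))[:3]*[1,-1,-1]
    return cv2.projectPoints(c.reshape(1,1,3),np.zeros(3),np.zeros(3),K(s),np.array(s['dist_coeffs'],float))[0].ravel()
E
python3 - <<'E'
from h import *
print(ctrl.nose_length, ctrl.get_obs()['force'])
for n in ['scene','side','wrist']:
    s=snap(n,n+'0.png'); print(n,np.round(np.array(s['T']),2).tolist())
    for t,z in [('lane',0),('nest',0),('old1',0),('old2',0),('new1',.02),('new2',.02),('new3',.02),('lever1_pad',.102),('lever2_pad',.102),('lever3_pad',.102)]:
        print(t,[(round(r['score'],2),np.round(r['at']).tolist(),np.round(w(s,r['at'],z)[:2],3).tolist()) for r in ctrl.spot_point(s,t)[:4]])
E
```

```text
0.017 [-0.89159866 -1.24942036  0.7105478 ]
scene [[-0.78, -0.51, 0.37, 1.04], [0.63, -0.62, 0.46, 0.57], [-0.01, 0.59, 0.81, 1.15], [0.0, 0.0, 0.0, 1.0]]
lane [(0.46, [274.0, 188.0], [0.603, -0.234])]
nest [(0.59, [383.0, 276.0], [0.553, 0.196])]
old1 [(0.61, [272.0, 185.0], [0.603, -0.248]), (0.53, [267.0, 135.0], [0.49, -0.433])]
old2 [(0.61, [272.0, 185.0], [0.603, -0.248]), (0.53, [267.0, 135.0], [0.49, -0.433])]
new1 [(0.9, [460.0, 291.0], [0.436, 0.36]), (0.77, [373.0, 287.0], [0.603, 0.209]), (0.7, [387.0, 223.0], [0.437, 0.085]), (0.69, [404.0, 232.0], [0.421, 0.138])]
new2 [(0.9, [460.0, 291.0], [0.436, 0.36]), (0.77, [373.0, 287.0], [0.603, 0.209]), (0.7, [387.0, 223.0], [0.437, 0.085]), (0.69, [404.0, 232.0], [0.421, 0.138])]
new3 [(0.9, [460.0, 291.0], [0.436, 0.36]), (0.77, [373.0, 287.0], [0.603, 0.209]), (0.7, [387.0, 223.0], [0.437, 0.085]), (0.69, [404.0, 232.0], [0.421, 0.138])]
lever1_pad [(0.59, [432.0, 262.0], [0.473, 0.279])]
lever2_pad [(0.68, [408.0, 241.0], [0.476, 0.196]), (0.48, [475.0, 336.0], [0.539, 0.474]), (0.37, [382.0, 279.0], [0.604, 0.234]), (0.32
[... 922 characters left out ...]
198.0], [0.585, 0.182])]
lever1_pad [(0.45, [271.0, 171.0], [0.459, 0.259])]
lever2_pad []
lever3_pad [(0.57, [286.0, 192.0], [0.492, 0.097]), (0.56, [357.0, 228.0], [0.666, -0.142])]
wrist [[-1.0, 0.0, -0.0, 0.68], [-0.0, -0.95, -0.3, -0.08], [-0.0, -0.3, 0.95, 0.38], [0.0, 0.0, 0.0, 1.0]]
lane [(0.18, [407.0, 168.0], [0.574, -0.004])]
nest [(0.73, [405.0, 322.0], [0.559, 0.204])]
old1 []
old2 []
new1 [(0.75, [368.0, 277.0], [0.616, 0.125]), (0.18, [407.0, 322.0], [0.563, 0.189])]
new2 [(0.75, [368.0, 277.0], [0.616, 0.125]), (0.18, [407.0, 322.0], [0.563, 0.189])]
new3 [(0.75, [368.0, 277.0], [0.616, 0.125]), (0.18, [407.0, 322.0], [0.563, 0.189])]
lever1_pad []
lever2_pad []
lever3_pad []
```

View pics/scene0.png

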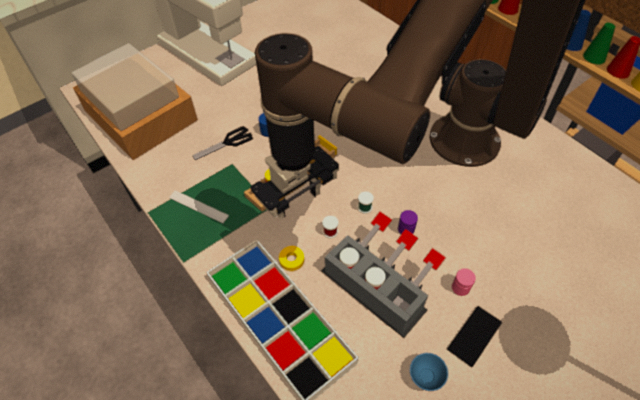

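View pics/side0.png

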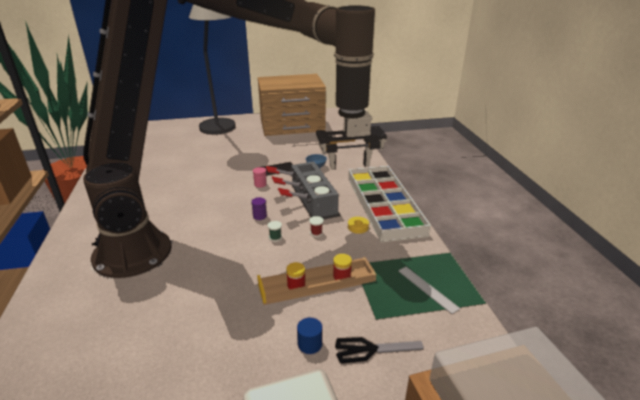

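The lane is near (0.53, -0.25) with two yellow jars at side pixels (295,271) and (342,262). The nest is near (0.56, 0.20); the pockets for new2 and new3 are filled and new1's is empty. The pink and purple jars, plus spools, stand nearby. Next I'll look at the lane from close up.

Emit:
apply_moves:
  commands:
    - [[-14, -25, 6], 0, 0]
    - [[-14, -25, 6], 0, 0]
    - [[-14, -25, 6], 0, 0]
    - [[-14, -25, 6], 0, 0]
    - [[-14, -25, 6], 0, 0]
    - [[-14, -25, 6], 0, 0]
    - [[-14, -25, 6], 0, 0]
    - [[-14, -25, 6], 0, 0]
    - [[-14, -25, 6], 0, 0]
    - [[-14, -25, 6], 0, 0]
    - [[-14, -25, 6], 0, 0]

```text
clock: 2.57
tool_pos: [0.5353, -0.2493, 0.3031]
orientation: [180.0, 0.0, -90.0]
force: [0.4, 0.3, 0.2]
opening: 0.0876
gripper_force: 0.0
```

```bash
python3 - <<'E'
from h import *
o=ctrl.get_obs(); print(o['tool_pos'],o['orientation'],o['force'],o['clock'])
s=snap('wrist','w1.png')
for t,z in [('lane',0),('old1',.006)]:
    print(t,[(round(r['score'],2),np.round(r['at']).tolist(),np.round(w(s,r['at'],z)[:2],3).tolist()) for r in ctrl.spot_point(s,t)[:4]])
E
```

```text
[ 0.5352714  -0.24929714  0.30313787] [ 1.79971498e+02  1.75918826e-02 -8.99666970e+01] [0.36567818 0.31127477 0.23450691] 2.5667
lane [(0.97, [322.0, 166.0], [0.529, -0.243])]
old1 [(0.95, [367.0, 166.0], [0.472, -0.245]), (0.69, [262.0, 173.0], [0.608, -0.235])]
```

View pics/w1.png

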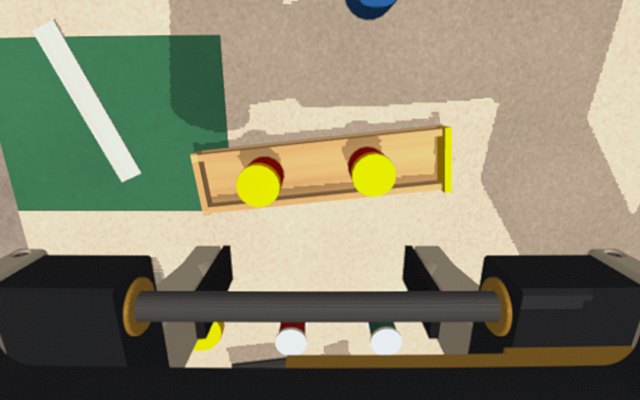

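The lane's stop is at columns 445–451, rows 127–192; the lids are at (259,185) and (374,173). I'll work out the lane frame from its corners and the lids.

```bash
cat >> h.py <<'E'
def blobs(s,lo,hi,amin=150):
    m=cv2.inRange(cv2.cvtColor(s['img'],cv2.COLOR_RGB2HSV),lo,hi)
    c,_=cv2.findContours(m,cv2.RETR_EXTERNAL,cv2.CHAIN_APPROX_NONE)
    return [x for x in c if cv2.contourArea(x)>amin]
YEL=((24,190,110),(34,255,255))
def lids(s,z=.07,hsv=YEL):
    r=[]
    for c in blobs(s,*hsv):
        p,_=cv2.minEnclosingCircle(c); a,b=cv2.minAreaRect(c)[1]
        r.append((np.round(p).tolist(),round(a),round(b),np.round(w(s,p,z),4)[:2].tolist()))
    return r
E
python3 - <<'E'
from h import *
s=snap('wrist')
for l in lids(s): print(l)
for p,z in [((451,127),.036),((451,192),.036),((191,155),.026),((205,213),.026),((445,126),.026),((445,190),.026)]: print(p,w(s,p,z).round(4))
E
```

```text
([207.0, 336.0], 15, 37, [0.6798, -0.031])
([258.0, 185.0], 42, 43, [0.6029, -0.2347])
([373.0, 175.0], 42, 43, [0.474, -0.2471])
([446.0, 159.0], 65, 7, [0.394, -0.2646])
(451, 127) [ 0.38   -0.2968  0.036 ]
(451, 192) [ 0.3707 -0.218   0.036 ]
(191, 155) [ 0.691  -0.2613  0.026 ]
(205, 213) [ 0.6809 -0.1861  0.026 ]
(445, 126) [ 0.3836 -0.2971  0.026 ]
(445, 190) [ 0.3746 -0.2178  0.026 ]
```

Emit:
apply_moves:
  commands:
    - [[-6.1, 0.1, -8], -1.459, 0]
    - [[-6.1, 0.1, -8], -1.459, 0]
    - [[-6.1, 0.1, -8], -1.459, 0]
    - [[-6.1, 0.1, -8], -1.459, 0]
    - [[-6.1, 0.1, -8], -1.459, 0]
    - [[-6.1, 0.1, -8], -1.459, 0]
    - [[-6.1, 0.1, -16], -1.459, 0]
    - [[-6.1, 0.1, -16], -1.459, 0]
    - [[-6.1, 0.1, -16], -1.459, 0]
    - [[-6.1, 0.1, -16], -1.459, 0]
    - [[-6.1, 0.1, -16], -1.459, 0]
    - [[-6.1, 0.1, -16], -1.459, 0]
    - [[-6.1, 0.1, -16], -1.459, 0]
    - [[-6.1, 0.1, -16], -1.459, 0]

```text
clock: 3.93
tool_pos: [0.4743, -0.2486, 0.1434]
orientation: [180.0, -0.0, -173.4]
force: [-0.0, -0.9, 0.5]
opening: 0.0877
gripper_force: 0.0
```

```bash
python3 - <<'E'
from h import *
o=ctrl.get_obs(); print(o['tool_pos'],o['orientation'],o['joint_pos'])
s=snap('wrist','w2.png'); print(lids(s)); print(lids(snap('side')))
E
```

```text
[ 0.47429998 -0.24859458  0.14344986] [ 1.79999648e+02 -9.09168229e-03 -1.73377233e+02] [-6.67122619e+00  1.26314724e+01 -2.47335172e+01  2.19939766e-03
 -5.26439393e+01 -7.67073412e+01]
[([318.0, 353.0], 12, 48, [0.5799, -0.2366]), ([323.0, 217.0], 70, 72, [0.4702, -0.2462]), ([324.0, 71.0], 115, 13, [0.3804, -0.257])]
[]
```

View pics/w2.png

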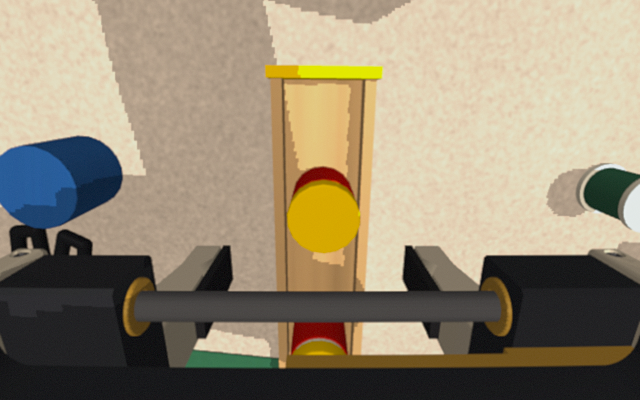

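The wrist view shows the gripper square to the lane and old1's lid centred at (323,217). The stop's face is at about row 78. Descend and grip.

Emit:
apply_moves:
  commands:
    - [[-0.2, 0.1, -4], 0, 0]
    - [[-0.2, 0.1, -8], 0, 0]
    - [[-0.2, 0.1, -9.2], 0, 0]
    - [[-0.2, 0.1, -9.2], 0, 0.2]
    - [[-0.2, 0.1, -9.2], 0, 1]
    - [[-0.2, 0.1, -9.2], 0, 1]
    - [[-0.2, 0.1, -9.2], 0, 1]
    - [[-0.2, 0.1, -9.2], 0, 1]
    - [[-0.2, 0.1, -9.2], 0, 1]
    - [[-0.2, 0.1, -9.2], 0, 1]

```text
clock: 4.87
tool_pos: [0.4725, -0.248, 0.0525]
orientation: [-180.0, 0.1, -173.6]
force: [-0.9, 2.5, 5.7]
opening: 0.0494
gripper_force: 30.0
```

Emit:
apply_moves:
  commands:
    - [[0, 0, 0.15], 0, 1]
    - [[-1, -0.11, 0.15], 0, 1]
    - [[-2.5, -0.28, 0.15], 0, 1]
    - [[-4, -0.45, 0.15], 0, 1]
    - [[-5.5, -0.62, 0.15], 0, 1]
    - [[-6.2, -0.7, 0.15], 0, 1]
    - [[-6.2, -0.7, 0.15], 0, 1]
    - [[-6.2, -0.7, 0.15], 0, 1]

```text
clock: 5.53
tool_pos: [0.41, -0.2552, 0.0533]
orientation: [-180.0, 0.0, -173.6]
force: [0.8, 0.4, -2.3]
opening: 0.0494
gripper_force: 30.0
```

Emit:
apply_moves:
  commands:
    - [[-0.2, -0.02, 0], 0, 1]
    - [[-0.4, -0.04, 0], 0, 1]
    - [[-0.5, -0.06, 0], 0, 1]
    - [[-0.5, -0.06, 0], 0, 1]

```text
clock: 5.87
tool_pos: [0.4066, -0.2556, 0.0533]
orientation: [-180.0, 0.1, -173.6]
force: [5.2, 0.6, -5.4]
opening: 0.0495
gripper_force: 30.0
```

```bash
python3 - <<'E'
from h import *
s=snap('wrist','w3.png'); print(lids(s))
E
```

```text
[([317.0, 324.0], 23, 96, [0.4186, -0.2555]), ([317.0, 288.0], 56, 117, [0.4016, -0.2572]), ([324.0, 206.0], 162, 30, [0.3657, -0.2588])]
```

View pics/w3.png

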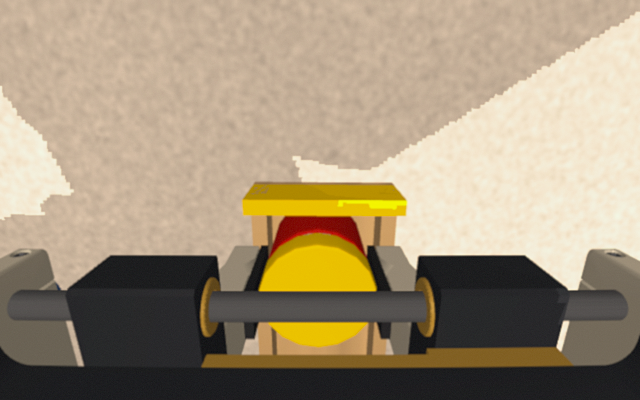

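Force 5 N and the picture (jar edge meeting the stop at row ~216) show contact with the stop. Release and go to old2.

Emit:
apply_moves:
  commands:
    - [[0, 0, -0.15], 0, 1]
    - [[0, 0, -0.15], 0, 1]
    - [[0, 0, -0.15], 0, 0]
    - [[0, 0, -0.15], 0, 0]
    - [[0, 0, -0.15], 0, 0]
    - [[0, 0, -0.15], 0, 0]
    - [[0, 0, 4], 0, 0]
    - [[0, 0, 8], 0, 0]
    - [[4, 0.5, 9], 0, 0]
    - [[8, 0.9, 9], 0, 0]
    - [[12, 1.3, 9], 0, 0]
    - [[16, 1.7, 9], 0, 0]
    - [[19.4, 2.0, 9], 0, 0]
    - [[19.4, 2.0, 9], 0, 0]
    - [[19.4, 2.0, 9], 0, 0]

```text
clock: 7.17
tool_pos: [0.5996, -0.2352, 0.1414]
orientation: [180.0, -0.1, -173.6]
force: [-0.5, -0.2, 0.3]
opening: 0.0873
gripper_force: 0.0
```

```bash
python3 - <<'E'
from h import *
o=ctrl.get_obs(); print(o['tool_pos'])
s=snap('wrist','w4.png'); print(lids(s)); print(lids(snap('side')))
E
```

```text
[ 0.59963269 -0.23524604  0.1413895 ]
[([321.0, 226.0], 70, 72, [0.6012, -0.2338])]
[]
```

Emit:
apply_moves:
  commands:
    - [[0.1, 0.1, -4], 0, 0]
    - [[0.1, 0.1, -8], 0, 0]
    - [[0.1, 0.1, -8.9], 0, 0]
    - [[0.1, 0.1, -8.9], 0, 0.2]
    - [[0.1, 0.1, -8.9], 0, 1]
    - [[0.1, 0.1, -8.9], 0, 1]
    - [[0.1, 0.1, -8.9], 0, 1]
    - [[0.1, 0.1, -8.9], 0, 1]
    - [[0.1, 0.1, -8.9], 0, 1]
    - [[0.1, 0.1, -8.9], 0, 1]

```text
clock: 8.1
tool_pos: [0.6005, -0.2346, 0.0553]
orientation: [-180.0, 0.1, -173.6]
force: [-1.5, 1.3, 5.6]
opening: 0.0497
gripper_force: 30.0
```

Emit:
apply_moves:
  commands:
    - [[0, 0, 0.15], 0, 1]
    - [[-1, -0.11, 0.15], 0, 1]
    - [[-3, -0.34, 0.15], 0, 1]
    - [[-5, -0.56, 0.15], 0, 1]
    - [[-7, -0.79, 0.15], 0, 1]
    - [[-9, -1.01, 0.15], 0, 1]
    - [[-11, -1.23, 0.15], 0, 1]
    - [[-13, -1.46, 0.15], 0, 1]
    - [[-13.8, -1.55, 0.15], 0, 1]
    - [[-13.8, -1.55, 0.15], 0, 1]
    - [[-13.8, -1.55, 0.15], 0, 1]

```text
clock: 9.02
tool_pos: [0.462, -0.2502, 0.0558]
orientation: [-180.0, 0.0, -173.6]
force: [-0.3, 0.0, -2.5]
opening: 0.0493
gripper_force: 30.0
```

```bash
python3 - <<'E'
from h import *
o=ctrl.get_obs(); print(o['tool_pos'],o['force'])
s=snap('wrist','w5.png'); print(lids(s))
E
```

```text
[ 0.46204613 -0.25024995  0.05579787] [-0.25228061  0.00726854 -2.48922205]
[([317.0, 323.0], 24, 96, [0.4757, -0.25]), ([317.0, 288.0], 52, 113, [0.4584, -0.2517]), ([320.0, 161.0], 128, 127, [0.4051, -0.257]), ([327.0, 86.0], 17, 178, [0.3783, -0.2575])]
```

View pics/w5.png

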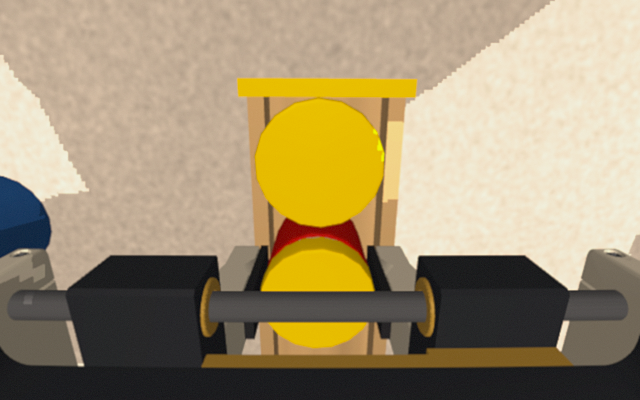

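Old1 sits at the stop (lid (320,161), centre 0.405). Old2 is a few mm behind; creep up to it.

Emit:
apply_moves:
  commands:
    - [[-0.15, -0.02, 0], 0, 1]
    - [[-0.3, -0.03, 0], 0, 1]
    - [[-0.4, -0.04, 0], 0, 1]
    - [[-0.4, -0.04, 0], 0, 1]

```text
clock: 9.4
tool_pos: [0.4579, -0.2504, 0.0553]
orientation: [180.0, -0.0, -173.6]
force: [1.0, 0.6, -2.6]
opening: 0.0491
gripper_force: 30.0
```

Emit:
apply_moves:
  commands:
    - [[0, 0, -0.15], 0, 1]
    - [[0, 0, -0.15], 0, 0]
    - [[0, 0, -0.15], 0, 0]
    - [[0, 0, -0.15], 0, 0]
    - [[0, 0, -0.15], 0, 0]
    - [[0, 0, 4], 0, 0]
    - [[0, 0, 8], 0, 0]
    - [[0, 0, 12], 0, 0]
    - [[0, 0, 12], 0, 0]

```text
clock: 10.15
tool_pos: [0.462, -0.252, 0.1835]
orientation: [-179.7, 0.6, -173.5]
force: [2.5, -1.0, 1.3]
opening: 0.0869
gripper_force: 0.0
```

Emit:
apply_moves:
  commands:
    - [[11, 45, 15], 0, 0]
    - [[11, 45, 15], 0, 0]
    - [[11, 45, 15], 0, 0]
    - [[11, 45, 15], 0, 0]
    - [[11, 45, 15], 0, 0]
    - [[11, 45, 15], 0, 0]
    - [[11, 45, 15], 0, 0]
    - [[11, 45, 15], 0, 0]
    - [[11, 45, 15], 0, 0]
    - [[11, 45, 15], 0, 0]
    - [[11, 45, 15], 0, 0]
    - [[11, 45, 15], 0, 0]
    - [[11, 45, 15], 0, 0]
    - [[11, 45, 15], 0, 0]

```text
clock: 11.32
tool_pos: [0.5681, 0.2012, 0.325]
orientation: [-180.0, -0.0, -173.5]
force: [0.6, 0.0, -0.2]
opening: 0.0878
gripper_force: 0.0
```

```bash
python3 - <<'E'
from h import *
o=ctrl.get_obs(); print(o['tool_pos'],o['force'],o['joint_pos'])
s=snap('wrist','w6.png')
for t,z in [('nest',0),('new1',.02),('lever1_pad',.102),('lever2_pad',.102),('lever3_pad',.102)]:
    print(t,[(round(r['score'],2),np.round(r['at']).tolist(),np.round(w(s,r['at'],z)[:2],3).tolist()) for r in ctrl.spot_point(s,t)[:4]])
print('red',lids(s,.102,((0,200,150),(4,255,255)))); print('white',lids(s,.084,((0,0,215),(180,25,255))))
print(lids(snap('side')))
E
```

```text
[0.56813214 0.20117928 0.32500663] [ 0.60625381  0.01827685 -0.21291277] [ 3.80507225e+01  1.14495634e+01 -1.30542966e+00 -7.88393465e-03
 -7.72754249e+01 -1.21519859e+02]
nest [(0.66, [320.0, 150.0], [0.558, 0.203])]
new1 [(0.96, [452.0, 52.0], [0.42, 0.346]), (0.93, [323.0, 187.0], [0.604, 0.212]), (0.9, [255.0, 187.0], [0.615, 0.121]), (0.68, [235.0, 85.0], [0.488, 0.089])]
lever1_pad [(0.74, [404.0, 83.0], [0.467, 0.276])]
lever2_pad [(0.74, [315.0, 85.0], [0.478, 0.187])]
lever3_pad [(0.82, [237.0, 87.0], [0.489, 0.11])]
red [([296.0, 356.0], 45, 26, [0.8127, 0.2001]), ([232.0, 86.0], 39, 42, [0.4884, 0.1051]), ([317.0, 82.0], 40, 39, [0.4755, 0.1892]), ([402.0, 80.0], 41, 44, [0.464, 0.2741])]
white [([293.0, 342.0], 167, 45, [0.8049, 0.1954]), ([321.0, 199.0], 39, 41, [0.6017, 0.2087])]
[]
```

View pics/w6.png

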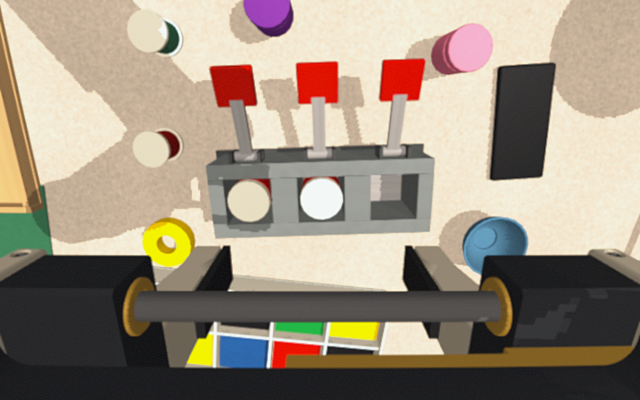

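Nest yaw is about 8°. The red pads are at (232,86), (317,82) and (402,80), and the white lids new3 and new2 at (249,200) and (321,199). The third pocket is empty. I'll turn the gripper to close along the nest's x and press lever3 with shut fingers.

Emit:
apply_moves:
  commands:
    - [[-8.5, -9.6, -8], 1.597, 1]
    - [[-8.5, -9.6, -8], 1.597, 1]
    - [[-8.5, -9.6, -8], 1.597, 1]
    - [[-8.5, -9.6, -8], 1.597, 1]
    - [[-8.5, -9.6, -8], 1.597, 1]
    - [[-8.5, -9.6, -8], 1.597, 1]
    - [[-8.5, -9.6, -8], 1.597, 1]
    - [[-8.5, -9.6, -8], 1.597, 1]
    - [[-8.5, -9.6, -8], 1.597, 1]
    - [[-8.5, -9.6, -12], 1.597, 1]
    - [[-8.5, -9.6, -16], 1.597, 1]
    - [[-8.5, -9.6, -18], 1.597, 1]
    - [[-8.5, -9.6, -18], 1.597, 1]
    - [[-8.5, -9.6, -18], 1.597, 1]
    - [[-8.5, -9.6, -18], 1.597, 1]

```text
clock: 12.92
tool_pos: [0.4833, 0.1032, 0.1459]
orientation: [-180.0, -0.0, -82.3]
force: [-0.4, -0.1, -1.0]
opening: 0.0005
gripper_force: 0.0
```

Emit:
apply_moves:
  commands:
    - [[0, 0, -1], 0, 1]
    - [[0, 0, -2], 0, 1]
    - [[0, 0, -3], 0, 1]
    - [[0, 0, -4], 0, 1]
    - [[0, 0, -5], 0, 1]
    - [[0, 0, -5.5], 0, 1]
    - [[0, 0, -6], 0, 1]
    - [[0, 0, -6.5], 0, 1]
    - [[0, 0, -6.5], 0, 1]

```text
clock: 13.67
tool_pos: [0.4828, 0.1033, 0.0798]
orientation: [180.0, -0.0, -82.1]
force: [-0.7, 0.1, -0.2]
opening: 0.0005
gripper_force: 0.0
```

```bash
python3 - <<'E'
from h import *
o=ctrl.get_obs(); print(o['tool_pos'],o['force'],o['orientation'])
s=snap('scene','s7.png'); i=s['img'][180:340,280:500]
cv2.imwrite('pics/s7c.png',cv2.cvtColor(cv2.resize(i,None,fx=3,fy=3),cv2.COLOR_RGB2BGR))
E
```

```text
[0.48277483 0.10330962 0.07976435] [-0.69551169  0.06348861 -0.24064931] [ 1.79962057e+02 -2.12806359e-02 -8.21268860e+01]
```

View pics/s7c.png

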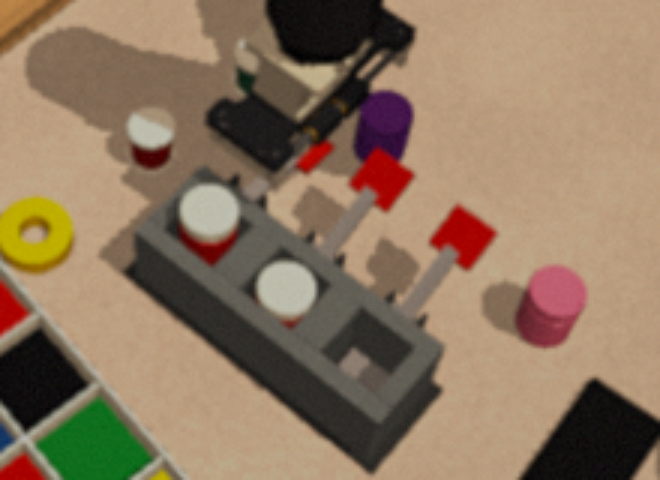

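Lever3 is going down and new3's lid (210,210 in the crop) is rising. Press further.

Emit:
apply_moves:
  commands:
    - [[0, 0, -0.5], 0, 1]
    - [[0, 0, -1], 0, 1]
    - [[0, 0, -1.4], 0, 1]
    - [[0, 0, -1.4], 0, 1]

```text
clock: 14.05
tool_pos: [0.4841, 0.1039, 0.0667]
orientation: [-179.9, 0.0, -82.1]
force: [0.0, -0.3, -0.5]
opening: -0.0001
gripper_force: 0.0
```

Emit:
apply_moves:
  commands:
    - [[0, 0, -0.2], 0, 1]
    - [[0, 0, -0.4], 0, 1]
    - [[0, 0, -0.4], 0, 1]

```text
clock: 14.3
tool_pos: [0.4839, 0.104, 0.063]
orientation: [-179.9, 0.0, -82.1]
force: [1.3, 0.4, 2.5]
opening: 0.0005
gripper_force: 1.1
```

Emit:
apply_moves:
  commands:
    - [[0, 0, 4], 0, 1]
    - [[0, 0, 8], 0, 1]
    - [[0, 0, 8.5], 0, 1]
    - [[-0.6, 4.3, 8.5], 0, 1]
    - [[-1.2, 8.5, 8.5], 0, 1]
    - [[-1.2, 8.5, 8.5], 0, 1]
    - [[-1.2, 8.5, 8.5], 0, 1]
    - [[-1.2, 8.5, 7], 0, 1]
    - [[-1.2, 8.5, 6], 0, 1]
    - [[-1.2, 8.5, 5], 0, 1]
    - [[-1.2, 8.5, 4], 0, 1]
    - [[-1.2, 8.5, 3], 0, 1]
    - [[-1.2, 8.5, 2], 0, 1]
    - [[-1.2, 8.5, 1.4], 0, 1]
    - [[-1.2, 8.5, 0.8], 0, 1]
    - [[-1.2, 8.5, 0.4], 0, 1]
    - [[-1.2, 8.5, 0.2], 0, 1]
    - [[-1.2, 8.5, 0], 0, 1]
    - [[-1.2, 8.5, 0], 0, 1]

```text
clock: 15.88
tool_pos: [0.4717, 0.188, 0.0624]
orientation: [-180.0, 0.0, -82.1]
force: [0.4, 0.0, 1.2]
opening: 0.0006
gripper_force: 0.6
```

Emit:
apply_moves:
  commands:
    - [[0, 0, 4], 0, 1]
    - [[0, 0, 8], 0, 1]
    - [[0, 0, 12], 0, 0]
    - [[0, 0, 16], 0, 0]
    - [[4, -3, 19], 0, 0]
    - [[8, -6, 22], 0, 0]
    - [[12, -7, 22], 0, 0]
    - [[12, -7, 22], 0, 0]
    - [[12, -7, 22], 0, 0]

```text
clock: 16.63
tool_pos: [0.5948, 0.1159, 0.2826]
orientation: [-180.0, -0.0, -82.3]
force: [0.4, 1.0, -0.7]
opening: 0.0417
gripper_force: 0.0
```

```bash
python3 - <<'E'
from h import *
o=ctrl.get_obs(); print(o['tool_pos'],o['force'],o['orientation'])
s=snap('wrist','w8.png'); 
print([(round(r['score'],2),np.round(r['at']).tolist(),np.round(w(s,r['at'],.068)[:2],3).tolist()) for r in ctrl.spot_point(s,'new3')[:4]])
print('white',lids(s,.132,((0,0,190),(180,40,255))))
print(lids(snap('side','side8.png')))
E
```

```text
[0.59476271 0.11593544 0.28259042] [ 0.3610639   0.95388356 -0.72019172] [-1.79963824e+02 -4.93801782e-02 -8.22816509e+01]
[(0.93, [299.0, 253.0], [0.604, 0.207]), (0.71, [295.0, 181.0], [0.618, 0.123]), (0.68, [464.0, 191.0], [0.438, 0.109])]
white [([360.0, 343.0], 29, 40, [0.5305, 0.268]), ([558.0, 342.0], 20, 43, [0.3272, 0.2397]), ([83.0, 343.0], 48, 20, [0.8146, 0.3088]), ([299.0, 280.0], 31, 46, [0.6015, 0.2037]), ([366.0, 226.0], 47, 26, [0.5479, 0.1409]), ([375.0, 188.0], 35, 52, [0.5461, 0.1037]), ([294.0, 197.0], 51, 54, [0.6154, 0.1223]), ([368.0, 160.0], 50, 19, [0.5565, 0.081]), ([355.0, 61.0], 42, 43, [0.5806, 0.0039]), ([519.0, 130.0], 289, 296, [0.4352, 0.0375]), ([212.0, 130.0], 113, 260, [0.6902, 0.0737]), ([109.0, 126.0], 268, 150, [0.7766, 0.0817]), ([28.0, 124.0], 250, 5, [0.8453, 0.0886])]
[]
```

View pics/w8.png

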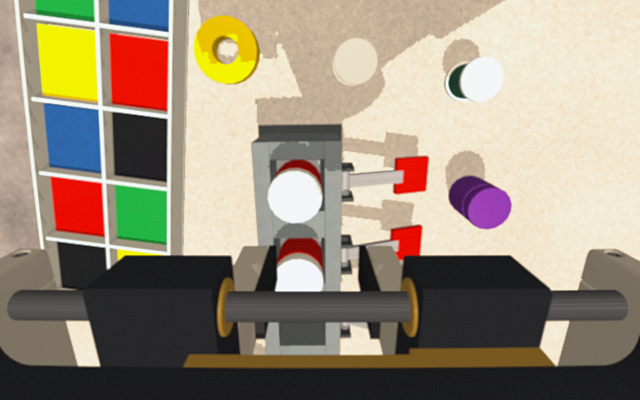

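Both jars are up: new3's lid is at (294,197) → (0.615,0.122) and new2's is at about (299,272). Grip new3.

Emit:
apply_moves:
  commands:
    - [[2.0, 0.6, 0], 0, 0]
    - [[2.0, 0.6, -4], 0, 0]
    - [[2.0, 0.6, -8], 0, 0]
    - [[2.0, 0.6, -8], 0, 0]
    - [[2.0, 0.6, -12], 0, 0]
    - [[2.0, 0.6, -15], 0, 0]
    - [[2.0, 0.6, -17], 0, 0]
    - [[2.0, 0.6, -17], 0, 0]
    - [[2.0, 0.6, -17], 0, 1]
    - [[2.0, 0.6, -17], 0, 1]
    - [[2.0, 0.6, -17], 0, 1]
    - [[2.0, 0.6, -17], 0, 1]
    - [[2.0, 0.6, -17], 0, 1]
    - [[2.0, 0.6, -17], 0, 1]

```text
clock: 17.95
tool_pos: [0.6116, 0.1247, 0.1136]
orientation: [-179.9, 0.0, -82.1]
force: [2.2, 0.5, 1.0]
opening: 0.0532
gripper_force: 0.7
```

Emit:
apply_moves:
  commands:
    - [[0, 0, 0], 0, 1]
    - [[0, 0, 0], 0, 1]
    - [[0, 0, 0], 0, 1]
    - [[0, 0, 0], 0, 1]

```text
clock: 18.28
tool_pos: [0.6119, 0.1248, 0.1132]
orientation: [-179.9, 0.0, -82.1]
force: [3.6, 0.8, 2.6]
opening: 0.0495
gripper_force: 30.0
```

Emit:
apply_moves:
  commands:
    - [[0, 0, 1], 0, 1]
    - [[0, 0, 3], 0, 1]
    - [[0, 0, 6], 0, 1]
    - [[0, 0, 9], 0, 1]
    - [[0, 0, 11], 0, 1]
    - [[-9.3, -36.8, 11], -1.597, 1]
    - [[-9.3, -36.8, 11], -1.597, 1]
    - [[-9.3, -36.8, 11], -1.597, 1]
    - [[-9.3, -36.8, 11], -1.597, 1]
    - [[-9.3, -36.8, 11], -1.597, 1]
    - [[-9.3, -36.8, 11], -1.597, 1]
    - [[-9.3, -36.8, 11], -1.597, 1]
    - [[-9.3, -36.8, 11], -1.597, 1]
    - [[-9.3, -36.8, 11], -1.597, 1]
    - [[-9.3, -36.8, 11], -1.597, 1]
    - [[-9.3, -36.8, 11], -1.597, 1]
    - [[-9.3, -36.8, 11], -1.597, 1]
    - [[-9.3, -36.8, 11], -1.597, 1]
    - [[-9.3, -36.8, 11], -1.597, 1]

```text
clock: 19.87
tool_pos: [0.5166, -0.2433, 0.2213]
orientation: [179.9, -0.2, -173.9]
force: [-0.1, 0.8, -2.1]
opening: 0.0491
gripper_force: 30.0
```

```bash
python3 - <<'E'
from h import *
o=ctrl.get_obs(); print(o['tool_pos'],o['force'],o['orientation'],o['opening'])
s=snap('wrist','w9.png'); print(lids(s))
E
```

```text
[ 0.51656061 -0.24333313  0.22131837] [-0.08761877  0.76010689 -2.06867658] [ 1.79910046e+02 -1.73663211e-01 -1.73900254e+02] 0.049101323051522074
[([316.0, 126.0], 58, 57, [0.4607, -0.2514]), ([320.0, 41.0], 68, 90, [0.3957, -0.255])]
```

View pics/w9.png

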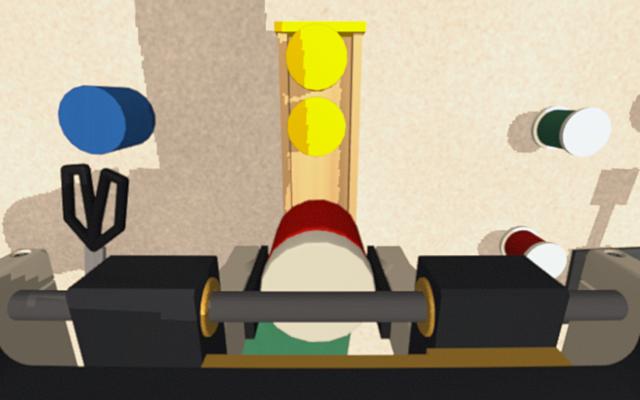

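```bash
python3 - <<'E'
from h import *
s=snap('wrist')
c=np.array([.529,-.242]);u=np.array([.9938,.1115])
g=cv2.cvtColor(s['img'],cv2.COLOR_RGB2HSV)
m=cv2.inRange(g,(20,150,100),(34,255,255)); m[:36]=0
for k in cv2.findContours(m,cv2.RETR_EXTERNAL,cv2.CHAIN_APPROX_NONE)[0]:
    if cv2.contourArea(k)<500: continue
    p,r=cv2.minEnclosingCircle(k); q=w(s,p,.07)[:2]; print(p,r,cv2.boundingRect(k),q,(q-c)@u,(q-c)@[-u[1],u[0]])
for r in ctrl.spot_point(s,'old1'): q=w(s,r['at'],.006)[:2]; print(r['score'],r['at'],q,(q-c)@u)
for p in [(296,26.5),(296,88),(317,97),(317,155)]: print(w(s,p,.07))
print(w(s,(320,31),.036))
E
```

```text
(316.4342956542969, 125.77737426757812) 30.017696380615234 (287, 96, 60, 60) [ 0.46078063 -0.25121201] -0.06882355029009486 -0.0015484333448253856
(317.5, 56.80769348144531) 32.91225814819336 (286, 36, 63, 54) [ 0.40753035 -0.25644891] -0.12232758689830327 -0.0008154622074780618
0.88 [316.7, 120.4] [ 0.4606379  -0.25097288] -0.06893872959742409
0.87 [317.0, 63.2] [ 0.40682729 -0.25684072] -0.1230699788616664
[ 0.38773148 -0.27544061  0.07      ]
[ 0.43285114 -0.27104179  0.07      ]
[ 0.43786155 -0.25336654  0.07      ]
[ 0.48506234 -0.24795142  0.07      ]
[ 0.38315272 -0.2569852   0.036     ]
```

The old jars stand at lane x of about -123 and -69 mm (4 mm gap). The held jar is above the lane, so lower it.

Emit:
apply_moves:
  commands:
    - [[0, 0, -4], 0, 1]
    - [[0, 0, -8], 0, 1]
    - [[0, 0, -12], 0, 1]
    - [[0, 0, -14], 0, 1]
    - [[0, 0, -15.5], 0, 1]
    - [[0, 0, -16.2], 0, 1]
    - [[0, 0, -16.4], 0, 1]
    - [[0, 0, -16.4], 0, 1]

```text
clock: 20.68
tool_pos: [0.5182, -0.2435, 0.0586]
orientation: [-180.0, -0.0, -173.5]
force: [0.6, 0.1, -2.5]
opening: 0.0495
gripper_force: 30.0
```

Emit:
apply_moves:
  commands:
    - [[0, 0, -0.15], 0, 1]
    - [[0, 0, -0.3], 0, 1]
    - [[0, 0, -0.3], 0, 1]

```text
clock: 20.93
tool_pos: [0.5185, -0.2436, 0.0563]
orientation: [-180.0, 0.1, -173.6]
force: [0.3, 0.6, -1.4]
opening: 0.0492
gripper_force: 30.0
```

Emit:
apply_moves:
  commands:
    - [[0, 0, -0.15], 0, 1]
    - [[0, 0, -0.3], 0, 1]
    - [[0, 0, -0.3], 0, 1]

```text
clock: 21.18
tool_pos: [0.5187, -0.2438, 0.0559]
orientation: [-179.9, 0.1, -173.5]
force: [-7.2, 5.0, 22.6]
opening: 0.0495
gripper_force: 30.0
```

Floor contact. Ease off, release, and go to new2.

Emit:
apply_moves:
  commands:
    - [[0, 0, 0.2], 0, 1]
    - [[0, 0, 0.2], 0, 1]
    - [[0, 0, 0.2], 0, 0.4]
    - [[0, 0, 0.2], 0, 0.3]
    - [[0, 0, 0.2], 0, 0.2]
    - [[0, 0, 0.2], 0, 0]
    - [[0, 0, 0.2], 0, 0]
    - [[0, 0, 2], 0, 0]
    - [[0, 0, 6], 0, 0]
    - [[0, 0, 10], 0, 0]
    - [[0, 0, 14], 0, 0]
    - [[0, 0, 18], 0, 0]
    - [[0, 0, 18], 0, 0]

```text
clock: 22.27
tool_pos: [0.5216, -0.245, 0.2415]
orientation: [-179.7, 0.7, -173.5]
force: [1.8, -0.7, 0.4]
opening: 0.0875
gripper_force: 0.0
```

```bash
python3 - <<'E'
from h import *
s=snap('wrist','w10.png'); print(ctrl.get_obs()['tool_pos'],lids(s))
c=np.array([.529,-.242]);u=np.array([.9938,.1115])
for r in ctrl.spot_point(s,'old1')+ctrl.spot_point(s,'new1'): q=w(s,r['at'],.006)[:2]; print(r['score'],r['at'],q,(q-c)@u)
E
```

```text
[ 0.52029682 -0.244168    0.2375947 ] [([320.0, 116.0], 54, 54, [0.4607, -0.251]), ([325.0, 35.0], 86, 65, [0.3957, -0.2549])]
0.74 [319.8, 55.3] [ 0.40568438 -0.25792165] -0.12432632284129745
0.63 [317.4, 111.9] [ 0.46125206 -0.25396495] -0.0686619906910637
0.83 [317.7, 168.7] [ 0.52218986 -0.24660954] -0.007281884551812119
```

View pics/w10.png

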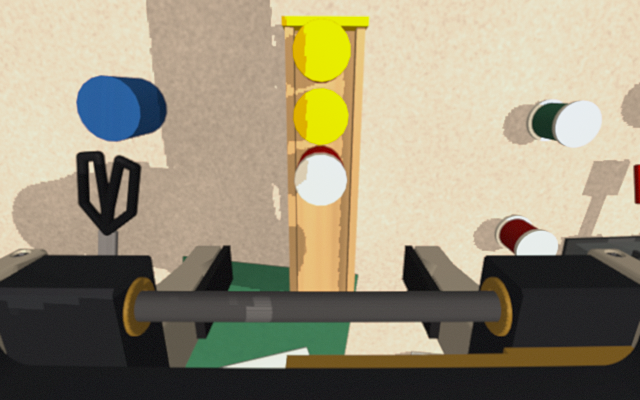

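Emit:
apply_moves:
  commands:
    - [[8.2, 45, 5], 1.597, 0]
    - [[8.2, 45, 5], 1.597, 0]
    - [[8.2, 45, 5], 1.597, 0]
    - [[8.2, 45, 5], 1.597, 0]
    - [[8.2, 45, 5], 1.597, 0]
    - [[8.2, 45, 5], 1.597, 0]
    - [[8.2, 45, 5], 1.597, 0]
    - [[8.2, 45, 5], 1.597, 0]
    - [[8.2, 45, 5], 1.597, 0]
    - [[8.2, 45, 5], 1.597, 0]
    - [[8.2, 45, 5], 1.597, 0]
    - [[8.2, 45, 5], 1.597, 0]
    - [[8.2, 45, 5], 1.597, 0]
    - [[8.2, 45, 5], 1.597, 0]
    - [[8.2, 45, 5], 1.597, 0]
    - [[8.2, 45, 5], 1.597, 0]

```text
clock: 23.75
tool_pos: [0.5997, 0.2059, 0.2814]
orientation: [179.9, -0.0, -82.3]
force: [0.1, -0.3, -0.5]
opening: 0.0878
gripper_force: 0.0
```

```bash
python3 - <<'E'
from h import *
s=snap('wrist','w11.png'); print(ctrl.get_obs()['tool_pos'],ctrl.get_obs()['orientation'])
print([(round(r['score'],2),np.round(r['at']).tolist(),np.round(w(s,r['at'],.068)[:2],3).tolist()) for r in ctrl.spot_point(s,'new3')[:4]])
print('white',[l for l in lids(s,.132,((0,0,190),(180,40,255))) if abs(l[3][0]-.6)<.03 and abs(l[3][1]-.21)<.03])
E
```

```text
[0.5997697  0.20582639 0.28182736] [ 1.79933341e+02 -3.21773943e-02 -8.22908854e+01]
[(0.77, [314.0, 179.0], [0.603, 0.208]), (0.59, [489.0, 125.0], [0.435, 0.128])]
white [([314.0, 194.0], 52, 54, [0.603, 0.2062])]
```

New3 stands upright behind old2 (lid at (321,180)). New2 is at (0.603,0.207), so grip it.

Emit:
apply_moves:
  commands:
    - [[0.2, 0.1, -4], 0, 0]
    - [[0.2, 0.1, -8], 0, 0]
    - [[0.2, 0.1, -12], 0, 0]
    - [[0.2, 0.1, -15], 0, 0]
    - [[0.2, 0.1, -16.9], 0, 0]
    - [[0.2, 0.1, -16.9], 0, 0]
    - [[0.2, 0.1, -16.9], 0, 1]
    - [[0.2, 0.1, -16.9], 0, 1]
    - [[0.2, 0.1, -16.9], 0, 1]
    - [[0.2, 0.1, -16.9], 0, 1]
    - [[0.2, 0.1, -16.9], 0, 1]
    - [[0.2, 0.1, -16.9], 0, 1]
    - [[0.2, 0.1, -16.9], 0, 1]
    - [[0.2, 0.1, -16.9], 0, 1]

```text
clock: 25.02
tool_pos: [0.6021, 0.2076, 0.1141]
orientation: [-180.0, 0.0, -82.1]
force: [-1.2, -0.5, 3.1]
opening: 0.0493
gripper_force: 30.0
```

Emit:
apply_moves:
  commands:
    - [[0, 0, 1], 0, 1]
    - [[0, 0, 3], 0, 1]
    - [[0, 0, 6], 0, 1]
    - [[0, 0, 9], 0, 1]
    - [[0, 0, 11], 0, 1]
    - [[-1.3, -44.3, 11], -1.597, 1]
    - [[-1.3, -44.3, 11], -1.597, 1]
    - [[-1.3, -44.3, 11], -1.597, 1]
    - [[-1.3, -44.3, 11], -1.597, 1]
    - [[-1.3, -44.3, 11], -1.597, 1]
    - [[-1.3, -44.3, 11], -1.597, 1]
    - [[-1.3, -44.3, 11], -1.597, 1]
    - [[-1.3, -44.3, 11], -1.597, 1]
    - [[-1.3, -44.3, 11], -1.597, 1]
    - [[-1.3, -44.3, 11], -1.597, 1]
    - [[-1.3, -44.3, 11], -1.597, 1]
    - [[-1.3, -44.3, 11], -1.597, 1]
    - [[-1.3, -44.3, 11], -1.597, 1]
    - [[-1.3, -44.3, 11], -1.597, 1]
    - [[-1.3, -44.3, 11], -1.597, 1]

```text
clock: 26.68
tool_pos: [0.5887, -0.2356, 0.2237]
orientation: [180.0, -0.0, -173.4]
force: [-0.4, -0.1, -2.2]
opening: 0.0495
gripper_force: 30.0
```

```bash
python3 - <<'E'
from h import *
s=snap('wrist','w12.png'); o=ctrl.get_obs();print(o['tool_pos'],o['orientation'],o['opening'],lids(s))
c=np.array([.529,-.242]);u=np.array([.9938,.1115])
print((o['tool_pos'][:2]-c)@u,(o['tool_pos'][:2]-c)@[-u[1],u[0]])
for r in ctrl.spot_point(s,'old1')+ctrl.spot_point(s,'new1'): q=w(s,r['at'],.006)[:2]; print(r['score'],r['at'],q,(q-c)@u)
E
```

```text
[ 0.58887426 -0.23534565  0.22373654] [ 1.79994754e+02 -7.11866401e-03 -1.73380851e+02] 0.04939792964093053 [([318.0, 32.0], 66, 61, [0.4617, -0.2508])]
0.060244995300571265 -6.289108239207063e-05
0.89 [318.3, 44.9] [ 0.46261    -0.25022389] -0.06689534759858765
0.71 [313.4, 108.4] [ 0.52182835 -0.24823657] -0.007822568164337835
0.58 [318.0, 239.0] [ 0.66306602 -0.22699211] 0.13490818587511738
```

Emit:
apply_moves:
  commands:
    - [[0, 0, -4], 0, 1]
    - [[0, 0, -8], 0, 1]
    - [[0, 0, -12], 0, 1]
    - [[0, 0, -14], 0, 1]
    - [[0, 0, -15.5], 0, 1]
    - [[0, 0, -16.3], 0, 1]
    - [[0, 0, -16.6], 0, 1]
    - [[0, 0, -16.6], 0, 1]

```text
clock: 27.5
tool_pos: [0.5892, -0.2353, 0.0577]
orientation: [-180.0, -0.0, -173.5]
force: [-0.8, 1.4, -2.7]
opening: 0.0495
gripper_force: 30.0
```

Emit:
apply_moves:
  commands:
    - [[0, 0, -0.1], 0, 1]
    - [[0, 0, -0.15], 0, 1]
    - [[0, 0, -0.15], 0, 1]

```text
clock: 27.75
tool_pos: [0.5896, -0.2356, 0.0572]
orientation: [-180.0, 0.1, -173.6]
force: [0.3, 0.0, -2.4]
opening: 0.0496
gripper_force: 30.0
```

Emit:
apply_moves:
  commands:
    - [[0, 0, -0.1], 0, 1]
    - [[0, 0, -0.1], 0, 1]
    - [[0, 0, -0.1], 0, 0.4]
    - [[0, 0, -0.1], 0, 0.3]
    - [[0, 0, -0.1], 0, 0.2]
    - [[0, 0, -0.1], 0, 0]
    - [[0, 0, -0.1], 0, 0]
    - [[0, 0, 2], 0, 0]
    - [[0, 0, 6], 0, 0]
    - [[0, 0, 10], 0, 0]
    - [[0, 0, 14], 0, 0]
    - [[0, 0, 18], 0, 0]
    - [[-2, 0, 22], 0, 0]
    - [[-5, -0.6, 24], 0, 0]
    - [[-5, -0.6, 24], 0, 0]
    - [[-5, -0.6, 24], 0, 0]

```text
clock: 29.08
tool_pos: [0.5386, -0.2419, 0.2987]
orientation: [-179.9, 0.3, -173.6]
force: [0.9, 0.3, -0.3]
opening: 0.0878
gripper_force: 0.0
```

```bash
python3 - <<'E'
from h import *
s=snap('wrist','w13.png'); o=ctrl.get_obs();print(o['tool_pos'],o['opening'])
c=np.array([.529,-.242]);u=np.array([.9938,.1115])
for l in lids(s): q=np.array(l[3]); print(l,(q-c)@u)
for r in ctrl.spot_point(s,'old1')+ctrl.spot_point(s,'new1'): q=w(s,r['at'],.006)[:2]; print(r['score'],r['at'],q,(q-c)@u)
E
```

```text
[ 0.53868939 -0.24148703  0.29677741] 0.08749214476166611
([318.0, 97.0], 48, 46, [0.461, -0.2514]) -0.06862650000000001
([322.0, 28.0], 55, 73, [0.3965, -0.2549]) -0.13311685
0.96 [316.6, 46.1] [ 0.40579422 -0.25882123] -0.12431747241511956
0.55 [316.4, 96.8] [ 0.46194752 -0.25274181] -0.06783446331240331
0.81 [315.3, 145.8] [ 0.52081059 -0.24751769] -0.008753859355494777
0.81 [627.9, 84.5] [0.40272579 0.1218151 ] -0.08492592577836981
0.66 [319.1, 202.7] [ 0.59493085 -0.23419774] 0.06639202697773755
```

View pics/w13.png

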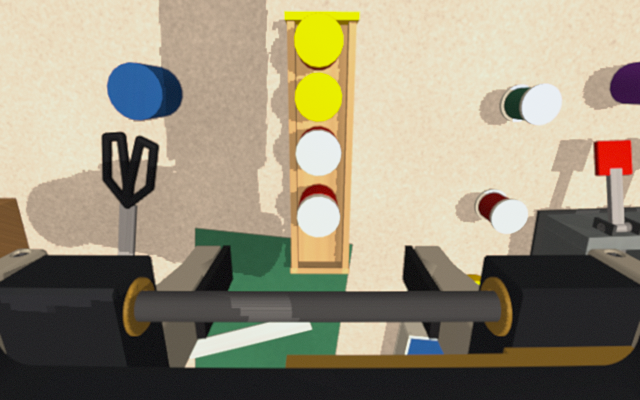

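All four jars stand upright in the lane, in the order yellow, yellow, white, white at rows 40, 97, 152 and 216. I'll back off a little, wait, recheck for a late knock, and hand in only if all is well.

Emit:
apply_moves:
  commands:
    - [[0, 0, 3], 0, 0]
    - [[0, 0, 3], 0, 0]
    - [[0, 0, 3], 0, 0]
    - [[0, 0, 3], 0, 0]
    - [[0, 0, 3], 0, 0]
    - [[0, 0, 3], 0, 0]
    - [[0, 0, 3], 0, 0]
    - [[0, 0, 3], 0, 0]
    - [[0, 0, 3], 0, 0]
    - [[0, 0, 3], 0, 0]
    - [[0, 0, 3], 0, 0]
    - [[0, 0, 3], 0, 0]
    - [[0, 0, 3], 0, 0]
    - [[0, 0, 3], 0, 0]
    - [[0, 0, 3], 0, 0]
    - [[0, 0, 3], 0, 0]
    - [[0, 0, 3], 0, 0]
    - [[0, 0, 3], 0, 0]
    - [[0, 0, 3], 0, 0]
    - [[0, 0, 3], 0, 0]

```text
clock: 30.9
tool_pos: [0.539, -0.2415, 0.3261]
orientation: [180.0, 0.0, -173.6]
force: [0.1, -0.5, 0.2]
opening: 0.0877
gripper_force: 0.0
```

```bash
python3 - <<'E'
from h import *
c=np.array([.529,-.242]);u=np.array([.9938,.1115]); R=[]
for n in ('wrist','side'):
    s=snap(n)
    for t in ('old1','new1'):
        for r in ctrl.spot_point(s,t):
            q=w(s,r['at'],.006)[:2]-c
            if abs(q@[-u[1],u[0]])<.04 and abs(q@u)<.16: print(n,t,round(r['score'],2),round(q@u,3),round(q@[-u[1],u[0]],3)); R.append((n,t,q@u))
old=sorted(x for n,t,x in R if n=='wrist' and t=='old1'); new=[x for n,t,x in R if n=='wrist' and t=='new1']
ok=len(old)==2 and old[0]<-.12 and old[1]<-.06 and len(new)==2 and min(new)>-.03
print(ok)
if ok: print(ctrl.close_job())
E
```

```text
wrist old1 0.97 -0.121 -0.004
wrist old1 0.78 -0.073 -0.005
wrist new1 0.91 0.064 -0.002
wrist new1 0.7 -0.009 -0.003
side old1 0.85 -0.135 -0.001
side old1 0.61 -0.075 -0.007
side new1 0.67 0.055 -0.004
side new1 0.64 -0.006 -0.001
True
the job is handed in; nothing more can be done
None
```

The job is handed in: the first old jar was brought up against the yellow stop, the second stands about 4 mm behind it, and the two new jars present (new2 and new3; new1's pocket was empty) stand upright behind them.

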